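Put the torque wrench away in its case

ROBOT

A 6-joint arm with a two-finger parallel gripper is mounted at the origin on the work surface. World frame = base frame: x ahead of the robot, y to its left, z up, the work surface at z = 0. Lengths are in m, angles in rad, forces in N, time in s.
With the tool pointing down it reaches from about 0.375 to 0.975 m from the base axis. Payload 3.8 kg.
Tool frame: the origin (TCP) lies at the very end of the fingers, on their centre line; the grasp point (between the pads) lies 19 mm behind it; z points along the fingers, y is the line along which they close (so a half turn about z gives the same grasp; the last joint's range is limited). The gripper opens to 85 mm and grips with 20 to 120 N. Pads are 22 mm wide; open, the fingers measure 114 mm over their backs; the gripper's body (76 mm by 85 mm) begins 54 mm behind the grasp point. The pads swing forward as they close: fully open they stand 13 mm farther back than shut.
Start: joints at [-1.232, 0.264, 1.604, -0, 1.274, -0.037], TCP at [0.248, -0.628, 0.231] pointing down, gripper open.
Joint ranges: [-2.63, 2.63], [-0.94, 2.18], [0.31, 2.57], [-1.31, 4.45], [0, 2.66], [-2.55, 2.55]. Speed limits (rad/s): [2.57, 2.57, 3.14, 3.14, 3.14, 3.14].

INTERFACE

Orientations are given as a rotation vector (axis times angle).
In Python, from workcell import bot gives the robot as it stands. The module is installed in compiled form; this text tells all that it offers.
- The arm moves only by the shell command python3 -m jog [OPENING] [FORCE], which reads ROWS from standard input. ROWS is a JSON list of rows, 1 to 5 of them, each written [[dx, dy, dz], turn]: dx, dy, dz in m, then a turn about the tool's z in rad; each row shifts and turns the commanded pose from where the row before left it, along the tool's axes as they then stand; what a row does not reach is not made up. A row lasts 1/8 s, in which the tool goes at most 0.0625 m and 0.188 rad, less where a joint would pass 70% of its speed; a pose out of reach is approached as far as the arm can. OPENING is the opening from 0.0 (shut) to 1.0 (fully open), set as the command begins (- or left out keeps the last). The fingers move at their own pace and stop on an object; FORCE is the grip in N (left out, the last holds). Time passes only in rows, so rows that do not move let the fingers close. It prints the time, the measured TCP pose, the force, the opening and the grip force at its end. Input that does not fit is refused with a message, and nothing moves.
- bot.read_state(): the state, without advancing time (a new reading comes with each control period).
- bot.read_camera(name): name is "scene" or "top" or "wrist"; returns the picture (400x640x3 uint8, red, green, blue); there is no depth.
- bot.camera_info(name): a dict with "intrinsics" (3x3 intrinsics, pixels), "extrinsics" (4x4, takes a point from camera to world coordinates). Camera axes: x right, y down, z forward; pixel columns grow to the right and rows downward; lengths in m; the calibration is good to about 2 mm. A picture is of the moment at which its call begins: read the wrist's pose just before it. camera_info takes no time and is no camera call; for the wrist camera it gives the pose at the moment of the call.
- bot.finish_job(): hands the job in; it is judged then, once.
Trained networks look in the newest picture that a camera, given by its name, has taken for a name from the list of things; names that differ only in an ending like _2 or _b are one class to them, and where a whole thing is asked for, a point or a joint stands for the part that bears it (a point fixed in the world has none). Each returns a list of dicts, best first, with "conf" (0 to 1); they miss things now and then, are a little off and sometimes report something else, mostly with a low value. They report only what shows in the picture. A call takes as long as a camera call.
- bot.search_frame(camera, thing): "box" ([left, top, right, bottom] in pixels, round what is visible of it).
- bot.regions_of(camera, thing): "pixels" (400x640 bool, what is visible of it) and "box" ([left, top, right, bottom] in pixels, round what is visible of it).
- bot.spot_point(camera, thing): "pixel" ([row, column] in pixels: a listed point, or the origin of a listed thing).
The state is a dict: "time": time; "q": joint angles; "joint_vel": joint speeds; "joint_torque": joint torques, N m; "tool_pos": TCP position; "tcp_rot": TCP orientation; "wrist_force": force on the tool from outside, world axes, zero at the start; "torque": the same for the moment, N m; "width": opening from 0.0 (shut) to 1.0 (fully open); "grip_force": force on a finger pad.
Only numpy, scipy, OpenCV 4.12 (cv2) and the standard library are available. Lean on these libraries where they do the work, as an engineer would, in place of code of your own. Each camera call takes 0.05 s, during which the arm holds its last target. There are 200 camera calls.

TASK

Put the torque wrench away: lay it in its moulded pocket in the open red case, the round head in the wide pocket at the head end and the drive square facing up, setting it down rather than dropping it. Then shut the lid fully and fold both yellow latches down flat against the case so that they are hooked. Leave the other things on the bench where they are.

Things in the scene. Friction and masses are not known exactly. Their poses are not given: they have to be found in the camera images.
- case: Red moulded plastic case, fixed, open. Base 110 mm deep (x), 330 mm long (y), 38 mm high; origin at the centre of its underside, z up. Front (-x, latch side) faces the robot; the lid hinges on the back rim. Inside, a wrench pocket along y: floor at z 12 mm, top of the moulding z 36. The seated wrench has its x along the case's +y and its origin at the case's x 0, y 0, z 12 mm.
- pocket_head (a point): Where wrench_head lies when seated (case x 0, y 122, z 26 mm), in the middle of the head pocket: 48 mm wide, y 98 to 146 mm. Next to it the tube channel: 25 mm wide, y 45 to 98 mm.
- pocket_tail (a point): Where wrench_tail lies when seated (case x 0, y -125, z 26 mm), in the grip channel: 40 mm wide, y -146 to -15 mm. Between grip and tube channel, at y -15 to 45 mm, is a finger recess over the full inner width of 100 mm, same floor.
- wrench: Loose torque wrench, 280 mm long on its x axis, 0.65 kg. Origin mid-length at its underside, z up. Axis 14 mm above the underside. Black grip (28 mm diameter, green cap) x -140 to -34 mm; collar (24) to -10; bare steel tube (16) to 105; head (36 mm diameter, 28 thick) centred at x 122, a 9.5 mm drive square standing 11 mm above it. Balances on the tube, x 28 mm.
- wrench_head (a point): Centre of the wrench's head, on its axis (wrench frame x 122, y 0, z 14 mm).
- wrench_tail (a point): Point on the wrench's axis inside the grip near its end (wrench frame x -125, y 0, z 14 mm).
- case_lid (a joint): Lid hinge, rad: 0 shut, grows as it opens, stop at 1.92. Axis along the case's y at case x 55, z 38 mm. A stiffish hinge: the lid stays where it is left above about 0.8 rad, sinks shut by its own weight below about 0.5 rad, and takes 1 to 2 N at its edge to swing.
- lid_edge (a point): Middle of the outer face of the lid's front wall, half way up it (shut: case x -55, y 0, z 51 mm). The lid is a hollow shell 110 x 330 mm, 26 mm deep, walls 5 mm, 0.25 kg; shut, its top is at case z 64 mm.
- latch_left (a joint): Left latch (case y +100 mm), rad: 0 folded down flat over the case front, hooked under its catch; grows as it swings out, 1.57 stands straight out from the lid's front wall, stop at 2.1. A stiff hinge on the lid: it stays where left and takes 1 to 3 N at the tip. It can hook only with the lid fully shut; then its axis is at case x -58, z 52 mm.
- latch_left_tip (a point): Middle of the free edge of the left latch, a yellow plate 32 mm wide, 5 mm thick, reaching 34 mm from its hinge; its middle plane lies 9 mm outboard of the hinge axis (folded, its outer face is at case x -69.5 mm and its free edge at z 18 mm).
- latch_right (a joint): Right latch (case y -100 mm), rad: the same as the left one.
- latch_right_tip (a point): Middle of the free edge of the right latch.
- dish: Bystander: open steel parts dish, 110 mm across, 30 mm high; origin at the centre of its underside.
- flask: Bystander: teal drinking flask, 72 mm across, 165 mm high; origin at the centre of its underside.
- cup: Bystander: white cup, 80 mm across the rim, 95 mm high; origin at the centre of its underside.
- screwdriver: Bystander: green-handled screwdriver lying along its x axis, about 200 mm long.

How it is judged:
By the outcome, as a careful person would: the job done as asked, in the order asked, and still so for the second after the job is handed in, with the robot touching nothing.
It also fails if it takes over 64 s, if anything falls off the work surface, if the arm or the gripper's body presses on something with over 40 N, if the wrist force passes 120 N, or if a joint passes its speed limit or range.

## Working session

There is one attempt and no reset: what is moved stays moved. The work goes in short steps, Python scripts to look and compute and a shell command to move; the robot and the scene stay as the last step left them, time stands still between calls to the robot, and variables do not carry over. Pictures are saved under pics/ and viewed, at most 10 in all, crops included, and the job is handed in when it is done.

```bash
mkdir -p pics; cat > h.py <<'E'
from workcell import bot
import numpy as np, cv2
def proj(cam,P):
    i=bot.camera_info(cam);K=np.array(i["intrinsics"]);E=np.array(i["extrinsics"])
    p=np.linalg.inv(E)@np.append(P,1);u=K@p[:3];return u[:2]/u[2]
def ray(cam,rc,info=None):
    i=info or bot.camera_info(cam);K=np.array(i["intrinsics"]);E=np.array(i["extrinsics"])
    d=E[:3,:3]@np.linalg.solve(K,[rc[1],rc[0],1]);return E[:3,3],d/np.linalg.norm(d)
def tri(rs):
    A=sum(np.eye(3)-np.outer(d,d) for o,d in rs);b=sum((np.eye(3)-np.outer(d,d))@o for o,d in rs)
    X=np.linalg.solve(A,b);return X,[np.linalg.norm(np.cross(X-o,d)) for o,d in rs]
def atz(r,z):
    o,d=r;return o+d*(z-o[2])/d[2]
def snap(cam,f=None):
    im=bot.read_camera(cam)
    if f: cv2.imwrite("pics/"+f,cv2.cvtColor(np.asarray(im),cv2.COLOR_RGB2BGR))
    return im
E
python3 - <<'E'
from h import *
np.set_printoptions(precision=4,suppress=True)
R={}
for c in("scene","top"):
    snap(c,c+"0.png")
    for t in("wrench_head","wrench_tail","pocket_head","pocket_tail","lid_edge","latch_left_tip","latch_right_tip","case","wrench","dish","flask","cup","screwdriver"):
        r=bot.spot_point(c,t)
        if r: R[c,t]=ray(c,r[0]["pixel"]);print(c,t,np.array(r[0]["pixel"]),round(r[0]["conf"],2),atz(R[c,t],.026))
for t in set(k[1] for k in R):
    if("scene",t) in R and("top",t) in R:print(t,*tri([R["scene",t],R["top",t]]))
print(bot.read_state())
E
```

```text
scene wrench_head [298.1 278. ] 0.79 [ 0.6785 -0.1905  0.026 ]
scene wrench_tail [236.7 186.9] 0.58 [ 0.4412 -0.2373  0.026 ]
scene pocket_head [136.3 411.3] 0.65 [0.5436 0.3412 0.026 ]
scene pocket_tail [184.7 336.4] 0.63 [0.5397 0.0901 0.026 ]
scene lid_edge [144.7 415.5] 0.75 [0.571  0.3247 0.026 ]
scene latch_left_tip [117.2 455.4] 0.45 [0.5705 0.4822 0.026 ]
scene latch_right_tip [226.6 452.9] 0.65 [0.7902 0.1843 0.026 ]
scene case [168.9 381. ] 0.74 [0.5723 0.2011 0.026 ]
scene wrench [272.5 234.7] 0.7 [ 0.5786 -0.2164  0.026 ]
scene dish [230.2 453. ] 0.95 [0.7962 0.1767 0.026 ]
scene flask [288.1 395.9] 0.83 [ 0.8102 -0.0141  0.026 ]
scene cup [336.5 338.3] 0.83 [ 0.8085 -0.1614  0.026 ]
scene screwdriver [170.2 267. ] 0.82 [0.3979 0.0043 0.026 ]
top wrench_head [184.9 386. ] 0.61 [ 0.6732 -0.1917  0.026 ]
top wrench_tail [280.8 403.1] 0.63 [ 0.4304 -0.2303  0.026 ]
top pocket_head [230.1 177.9] 0.72 [0.5594 0.3367 0.026 ]
top pocket_tail [238.  274.5] 0.76 [0.5387 0.0924 0.026 ]
top lid_edge [187.4 220.7] 0.84 [0.6681 0.2302 0.026 ]
top latch_left_tip [173.2 174.9] 0.63 [0.7
[... 1523 characters left out ...]
0835714)]
latch_left_tip [0.6751 0.2987 0.1839] [np.float64(0.0027239312881545863), np.float64(0.002723931288154601)]
lid_edge [0.6503 0.206  0.1471] [np.float64(0.00026820620301732946), np.float64(0.0002682062030172684)]
{'time': 1.4, 'q': array([-1.2319,  0.2639,  1.6039,  0.    ,  1.2737, -0.0369]), 'joint_vel': array([ 0.0008, -0.0022, -0.0001,  0.0013,  0.0011, -0.0004]), 'joint_torque': array([  0.0008, -51.5061, -36.7711,  -0.0003,   0.0012,   0.    ]), 'tool_pos': array([ 0.2478, -0.6279,  0.2313]), 'tcp_rot': array([3.0862, 0.5868, 0.0001]), 'wrist_force': array([ 0.6051,  0.1359, -0.4377]), 'torque': array([-0.0362, -0.0212, -0.0266]), 'grip_force': 0.0, 'width': 1.001178074632184}
```

View pics/scene0.png

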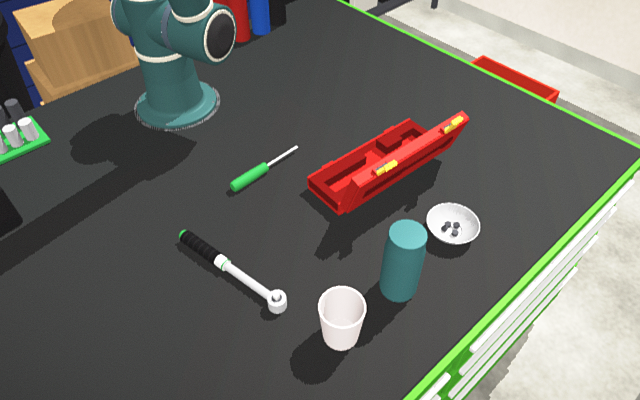

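View pics/top0.png

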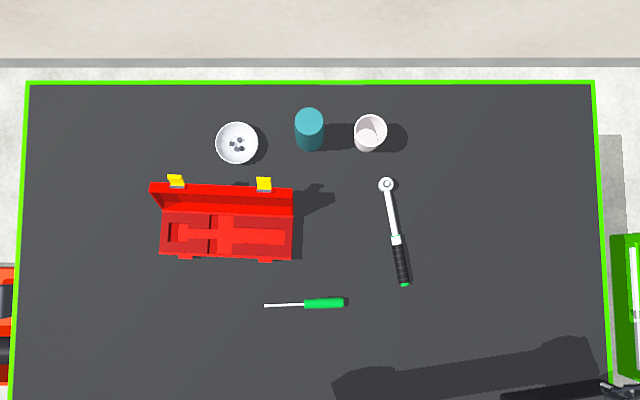

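The scene view shows the wrench at (186–278, 236–298) with its drive square up. The case is open with its lid leaning back and yellow latches at (385,167) and (455,125). The top view agrees: the case is at (225,225) with its head pocket on the left, and the dish is behind the lid at (237,143). I'll move above the wrench and measure with the wrist camera.

```bash
echo '[[[0.052, -0.03, 0], 0], [[0.052, -0.03, 0], 0], [[0.052, -0.03, 0], 0], [[0.052, -0.03, 0], 0], [[0.052, -0.03, 0], 0]]' | python3 -m jog 1.0
echo '[[[0.052, -0.03, 0], 0], [[0.052, -0.03, 0], 0], [[0.05, -0.03, 0], 0], [[0.05, -0.03, 0], 0.1], [[0, 0, 0], 0.107]]' | python3 -m jog
python3 - <<'E'
from h import *
np.set_printoptions(precision=4,suppress=True)
s=bot.read_state();print(s["time"],s["tool_pos"],s["tcp_rot"],s["q"])
i=bot.camera_info("wrist");print(i["extrinsics"]);snap("wrist","w1.png")
for t in("wrench_head","wrench_tail","wrench"):
    r=bot.spot_point("wrist",t)
    if r:print(t,r[0]["pixel"],r[0]["conf"],atz(ray("wrist",r[0]["pixel"],i),.014))
E
```

```text
time: 2.02
tool_pos: [0.4356, -0.3914, 0.2316]
tcp_rot: [3.086, 0.586, 0.001]
wrist_force: [1.3, 0.1, -0.2]
width: 1.005
grip_force: 0.0
time: 2.65
tool_pos: [0.5826, -0.2027, 0.2313]
tcp_rot: [-3.129, -0.268, -0.002]
wrist_force: [0.4, -0.5, -0.4]
width: 1.0
grip_force: 0.0
2.65 [ 0.5826 -0.2027  0.2313] [-3.1293 -0.2676 -0.0017] [-0.3759  0.1545  1.7348  0.0013  1.2517  1.0239]
[[ 0.17   -0.9376 -0.3035  0.66  ]
 [-0.9855 -0.1616 -0.0526 -0.1902]
 [ 0.0003  0.308  -0.9514  0.3735]
 [ 0.      0.      0.      1.    ]]
wrench_head [77.0, 328.4] 0.78 [ 0.6762 -0.1936  0.014 ]
wrench_tail [291.4, 326.8] 0.8 [ 0.4327 -0.235   0.014 ]
wrench [191.3, 328.1] 0.82 [ 0.5588 -0.2142  0.014 ]
```

```bash
echo '[[[0, 0.006, 0.05], 0], [[0, 0, 0.06], 0], [[0, 0, 0.06], 0], [[0, 0, 0.04], 0], [[0, 0, 0.017], 0]]' | python3 -m jog 0.6
echo '[[[0, 0, 0], 0], [[0, 0, 0], 0], [[0, 0, 0], 0], [[0, 0, 0], 0]]' | python3 -m jog 0.0 60
```

```text
time: 3.48
tool_pos: [0.5785, -0.2125, 0.0013]
tcp_rot: [-3.128, -0.264, 0.007]
wrist_force: [-0.0, 0.2, -0.1]
width: 0.597
grip_force: 0.0
time: 3.98
tool_pos: [0.5826, -0.2129, 0.0064]
tcp_rot: [3.129, 0.265, 0.004]
wrist_force: [-2.4, 1.5, 6.7]
width: 0.16
grip_force: 59.1
```

```bash
python3 - <<'E'
from h import *
np.set_printoptions(precision=4,suppress=True)
i=bot.camera_info("wrist");snap("wrist","w2.png");snap("scene")
rs={}
for c in("wrist","scene"):
  for t in("wrench_head","wrench_tail"):
    r=bot.spot_point(c,t)
    if r:print(c,t,r[0]["pixel"],r[0]["conf"],atz(ray(c,r[0]["pixel"]),.014))
s=bot.read_state();print(s)
E
```

```text
wrist wrench_head [44.6, 319.1] 0.94 [ 0.6765 -0.1965  0.014 ]
scene wrench_head [301.1, 276.0] 0.79 [ 0.6747 -0.1932  0.014 ]
scene wrench_tail [238.6, 184.4] 0.93 [ 0.4322 -0.2405  0.014 ]
{'time': 4.275, 'q': array([-0.3904,  0.3846,  1.9011, -0.0003,  0.8528,  1.0113]), 'joint_vel': array([-0.0001, -0.0001,  0.0001, -0.0007,  0.0022,  0.0018]), 'joint_torque': array([ -0.2364, -46.6106, -27.8462,   0.0858,  -0.7918,   0.0953]), 'tool_pos': array([ 0.5826, -0.2129,  0.0064]), 'tcp_rot': array([3.1288, 0.2655, 0.0041]), 'wrist_force': array([-2.3904,  1.4364,  7.3071]), 'torque': array([0.1032, 0.3502, 0.0727]), 'grip_force': 59.20093774795532, 'width': 0.1548785212485321}
```

```bash
echo '[[[0, 0, -0.03], 0], [[0, 0, -0.06], 0], [[0, 0, -0.06], 0], [[0, 0, -0.06], -0.18], [[0, 0, 0], -0.18]]' | python3 -m jog
echo '[[[0, 0, 0], -0.18], [[0, 0, 0], -0.18], [[0, 0, 0], -0.18], [[0, 0, 0], -0.18], [[0, 0, 0], -0.18]]' | python3 -m jog
echo '[[[0, 0, 0], -0.06], [[0.05, -0.025, 0], 0], [[0.05, -0.025, 0], 0], [[0.05, -0.025, 0], 0], [[0.05, -0.025, 0], 0]]' | python3 -m jog
echo '[[[0.05, -0.025, 0], 0], [[0.05, -0.025, 0], 0], [[0, 0, 0], 0]]' | python3 -m jog
cat > look.py <<'E'
import sys
from h import *
np.set_printoptions(precision=4,suppress=True)
snap("wrist",sys.argv[1]);i=bot.camera_info("wrist");out={}
for t in sys.argv[2:]:
    r=bot.spot_point("wrist",t)
    if r:out[t]=ray("wrist",r[0]["pixel"],i);print(t,np.array(r[0]["pixel"]),round(r[0]["conf"],2),atz(out[t],.026))
import pickle;pickle.dump(out,open(sys.argv[1]+".pkl","wb"))
s=bot.read_state();print(s["time"],s["tool_pos"],s["tcp_rot"],s["q"],s["wrist_force"],s["torque"])
E
python3 look.py w3.png pocket_head pocket_tail wrench_head wrench_tail case
```

```text
time: 4.9
tool_pos: [0.5851, -0.2139, 0.2215]
tcp_rot: [3.022, 0.828, 0.016]
wrist_force: [1.3, -1.2, -7.1]
width: 0.151
grip_force: 60.3
time: 5.52
tool_pos: [0.5802, -0.2119, 0.2124]
tcp_rot: [-2.365, -2.064, 0.002]
wrist_force: [-0.2, -0.6, -6.5]
width: 0.161
grip_force: 60.2
time: 6.15
tool_pos: [0.4961, -0.0034, 0.2129]
tcp_rot: [-2.31, -2.127, 0.002]
wrist_force: [0.6, 0.6, -6.6]
width: 0.16
grip_force: 60.3
time: 6.52
tool_pos: [0.4535, 0.102, 0.2129]
tcp_rot: [-2.303, -2.133, 0.002]
wrist_force: [0.8, -1.3, -6.2]
width: 0.157
grip_force: 60.4
pocket_tail [183.6 411.7] 0.78 [0.5433 0.0839 0.026 ]
wrench_head [ 44.2 322.8] 0.68 [0.4636 0.219  0.026 ]
case [ 55.4 410.9] 0.84 [0.542  0.2036 0.026 ]
6.825 [0.4566 0.0979 0.2139] [-2.3125 -2.1265  0.0008] [ 0.1581 -0.1253  2.0511 -0.0003  1.2162  0.2419] [ 0.6457 -0.6015 -6.8981] [0.0063 0.0096 0.0444]
```

```bash
echo '[[[0.05, 0, 0], 0], [[0.05, 0, 0], 0], [[0.05, 0, 0], 0], [[0, 0, 0], 0]]' | python3 -m jog
python3 look.py w4.png pocket_head pocket_tail case lid_edge latch_left_tip latch_right_tip
python3 - <<'E'
import pickle
from h import *
a=pickle.load(open("w3.png.pkl","rb"));b=pickle.load(open("w4.png.pkl","rb"))
for t in a:
    if t in b: print(t,*tri([a[t],b[t]]))
E
```

```text
time: 7.32
tool_pos: [0.4696, 0.2508, 0.2142]
tcp_rot: [-2.308, -2.13, -0.002]
wrist_force: [0.4, -1.8, -7.1]
width: 0.155
grip_force: 60.4
pocket_head [ 81.6 404. ] 0.67 [0.5511 0.3302 0.026 ]
pocket_tail [309.7 395.5] 0.9 [0.54   0.0828 0.026 ]
case [200.9 393.8] 0.67 [0.54   0.2149 0.026 ]
lid_edge [252.4 575.5] 0.9 [0.7356 0.1401 0.026 ]
latch_left_tip [ 42.8 324. ] 0.59 [0.48   0.3687 0.026 ]
latch_right_tip [390.8 613. ] 0.63 [ 0.8125 -0.0603  0.026 ]
7.675 [0.4688 0.2472 0.2142] [ 2.3125  2.1264 -0.0005] [ 0.4384  0.001   1.932  -0.0002  1.2089  0.5223] [ 0.1733  0.3897 -6.7572] [-0.0052 -0.0385 -0.012 ]
pocket_tail [0.54065543 0.08543125 0.03027719] [np.float64(0.0015304877340270252), np.float64(0.0015304877340271228)]
case [5.46741472e-01 2.05777168e-01 7.39769088e-05] [np.float64(0.0016628268549903071), np.float64(0.0016628268549905402)]
```

View pics/w4.png

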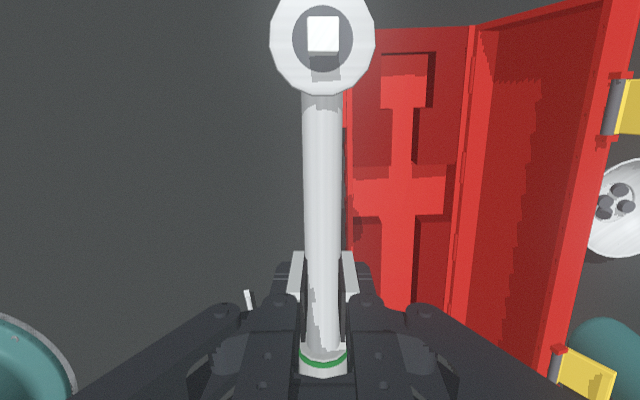

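The wrist view shows the pocket free beside the held wrench, which has its drive square up. The head pocket is at about (381–434, 54–107) and the recess at rows 165–213. I'll zoom in on the edges to fit the case pose.

```bash
python3 - <<'E'
import cv2
im=cv2.imread("pics/w4.png")[15:315,335:495]
a=cv2.resize(im,None,fx=2.5,fy=2.5,interpolation=cv2.INTER_CUBIC)[:600]
b=cv2.resize(im,None,fx=2.5,fy=2.5,interpolation=cv2.INTER_CUBIC)[150:750]
import numpy as np
cv2.imwrite("pics/c4.png",np.clip(np.hstack([a,b]).astype(float)*1.4,0,255).astype("uint8"))
E
```

```text
(no output)
```

View pics/c4.png

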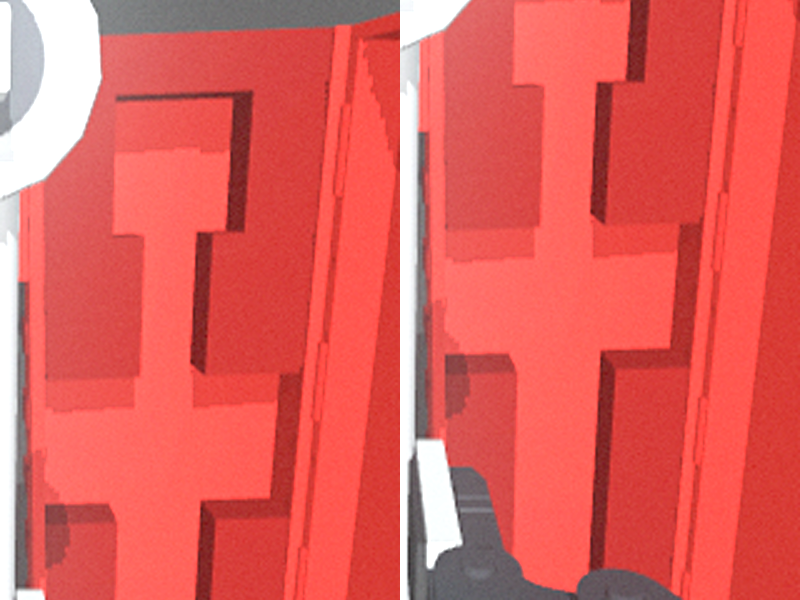

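The crop shows the pocket's top-edge corners clearly. I'll fit the case pose to them, with the height left free as a check.

```bash
cat > fit.py <<'E'
from h import *
from scipy.optimize import least_squares
np.set_printoptions(precision=4,suppress=True)
C=np.array([(117,95),(252,92),(243,231),(113,234),(212,232),(204,374),(302,374),(138,376),(143,234)])/2.5+[335,15]-.3
M=np.array([(-24,146),(24,146),(24,98),(-24,98),(12.5,98),(12.5,45),(50,45),(-12.5,45),(-12.5,98)])/1e3
i=bot.camera_info("wrist");K=np.array(i["intrinsics"]);W=np.linalg.inv(np.array(i["extrinsics"]))
def f(p,z=None):
    c,s=np.cos(p[2]),np.sin(p[2]);z=p[3] if z is None else z
    P=np.c_[M@np.array([[c,s],[-s,c]])+p[:2],np.full(len(M),z),np.ones(len(M))]
    q=(W@P.T)[:3];u=K@q;return((u[:2]/u[2]).T-C).ravel()
for z in(None,.036):
    r=least_squares(f,[.55,.21,-.08,.036][:4 if z is None else 3],kwargs=dict(z=z));print(r.x,np.sqrt(np.mean(r.fun**2)));
print(r.fun.reshape(-1,2))
from scipy.spatial.transform import Rotation as R
s=bot.read_state();T=R.from_rotvec(s["tcp_rot"]).as_matrix();print(s["tool_pos"],np.arctan2(T[1,0],T[0,0]),T[:,2])
r=bot.spot_point("wrist","wrench_head");print(atz(ray("wrist",r[0]["pixel"]),s["tool_pos"][2]+.008))
r=bot.spot_point("wrist","wrench");print(r)
E
python3 fit.py
```

```text
[ 0.5451  0.2071 -0.057   0.0342] 0.4435627911203661
[ 0.5446  0.2072 -0.0568] 0.4843342764245598
[[-0.4018 -0.6575]
 [ 0.6564 -1.0614]
 [ 0.1628  0.4031]
 [-0.2323  0.6641]
 [-0.0011  0.3534]
 [-0.2472  0.4453]
 [-0.5337 -0.5913]
 [ 0.2473  0.3355]
 [ 0.3098  0.3144]]
[0.4688 0.2472 0.2142] 1.4869664397225337 [-0.0002 -0.0002 -1.    ]
[0.4763 0.3419 0.2222]
[{'pixel': [309.4, 322.1], 'conf': 0.8}]
```

```bash
echo '[[[0, 0, 0], -0.027], [[-0.004, 0.039, 0], 0], [[-0.004, 0.039, 0], 0], [[0, 0, 0.05], 0], [[0, 0, 0.05], 0]]' | python3 -m jog
echo '[[[0, 0, 0.05], 0], [[0, 0, 0.01], 0], [[0, 0, 0], 0]]' | python3 -m jog
python3 -c "
from h import *
from scipy.spatial.transform import Rotation as R
s=bot.read_state();T=R.from_rotvec(s['tcp_rot']).as_matrix();print(s['tool_pos'],np.arctan2(T[1,0],T[0,0]))
snap('wrist','w5.png')"
```

```text
time: 8.4
tool_pos: [0.5477, 0.2362, 0.1143]
tcp_rot: [2.281, 2.159, 0.004]
wrist_force: [1.3, 0.1, -8.3]
width: 0.154
grip_force: 60.9
time: 8.78
tool_pos: [0.5462, 0.2362, 0.0544]
tcp_rot: [-2.281, -2.16, 0.001]
wrist_force: [-0.7, 0.8, -7.0]
width: 0.156
grip_force: 60.5
[0.5462116  0.23616991 0.05435915] 1.5161460286279023
```

View pics/w5.png

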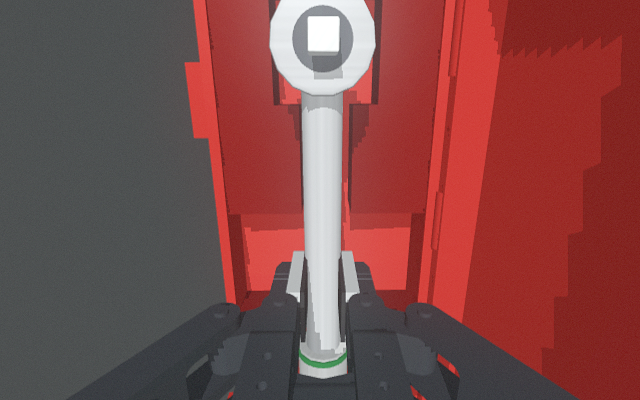

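The wrist view shows the head at (322,45) centred over its pocket edges (275–378) and the tube centred on its channel. I'll lower it in.

```bash
echo '[[[-0.002, 0, 0.012], 0], [[0, 0, 0.010], 0], [[0, 0, 0.007], 0], [[0, 0, 0.003], 0], [[0, 0, 0], 0]]' | python3 -m jog; echo '[[[0, 0, 0.002], 0], [[0, 0, 0.002], 0], [[0, 0, 0], 0]]' | python3 -m jog
```

```text
time: 9.45
tool_pos: [0.5457, 0.2341, 0.0219]
tcp_rot: [-2.281, -2.159, 0.001]
wrist_force: [0.1, -1.2, -6.1]
width: 0.154
grip_force: 60.8
time: 9.82
tool_pos: [0.5463, 0.2343, 0.0186]
tcp_rot: [2.282, 2.159, 0.001]
wrist_force: [-0.8, 0.9, -5.8]
width: 0.158
grip_force: 60.9
```

```bash
echo '[[[0, 0, 0.001], 0], [[0, 0, 0.001], 0], [[0, 0, 0], 0]]' | python3 -m jog
```

```text
time: 10.2
tool_pos: [0.5464, 0.2343, 0.0185]
tcp_rot: [2.282, 2.159, 0.001]
wrist_force: [-4.9, -1.4, 8.4]
width: 0.156
grip_force: 62.5
```

```bash
echo '[[[0, 0, -0.001], 0], [[0, 0, 0], 0], [[0, 0, 0], 0], [[0, 0, 0], 0]]' | python3 -m jog 0.45
echo '[[[0, 0, -0.03], 0], [[0, 0, -0.06], 0], [[0, 0, -0.06], 0], [[0, 0, -0.05], 0], [[0, 0, 0], 0]]' | python3 -m jog
python3 look.py w6.png wrench_head wrench_tail pocket_head pocket_tail lid_edge latch_left_tip latch_right_tip
```

```text
time: 10.7
tool_pos: [0.5461, 0.2342, 0.0173]
tcp_rot: [2.282, 2.159, 0.0]
wrist_force: [-0.9, 0.8, -0.5]
width: 0.452
grip_force: 0.0
time: 11.32
tool_pos: [0.5495, 0.2355, 0.2238]
tcp_rot: [2.278, 2.156, 0.017]
wrist_force: [0.5, 0.4, 1.1]
width: 0.452
grip_force: 0.0
wrench_head [ 77.1 315.3] 0.85 [0.5468 0.3274 0.026 ]
wrench_tail [302.4 318.7] 0.66 [0.5357 0.0816 0.026 ]
pocket_head [ 69.7 317.3] 0.57 [0.5491 0.3337 0.026 ]
pocket_tail [299.7 319.2] 0.63 [0.5365 0.0852 0.026 ]
lid_edge [238.7 455.7] 0.59 [0.6899 0.1536 0.026 ]
latch_left_tip [ 96.3 534.9] 0.78 [0.7558 0.2987 0.026 ]
latch_right_tip [373.6 485.8] 0.62 [ 0.7405 -0.0355  0.026 ]
11.725 [0.545  0.2338 0.2154] [-2.2808 -2.1587  0.0047] [0.3632 0.123  1.8005 0.     1.2214 0.4182] [-1.38    0.2904 -0.2897] [-0.0179 -0.0113 -0.0238]
```

View pics/w6.png

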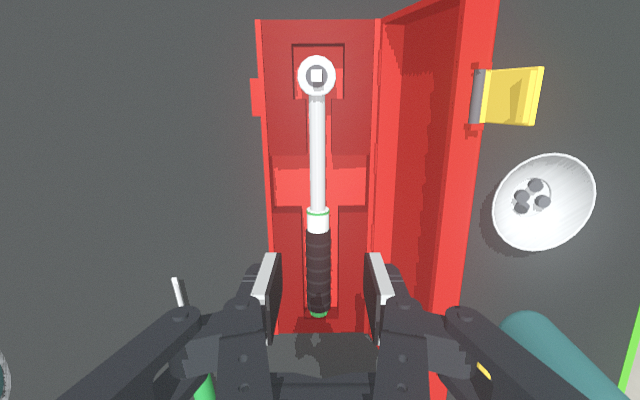

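The wrench lies seated with its head at (316,76) in the wide pocket and the square up. The latches stand out from the lid at (510,97) and (480,370). Next I shut the fingers, go behind the lid and swing it over.

```bash
echo '[[[0.01, 0.04, 0], 0], [[0, 0.06, 0], 0], [[0, 0.06, 0], 0], [[0, 0.02, 0], 0], [[0, 0, 0.04], 0]]' | python3 -m jog 0.0
echo '[[[0, 0, 0.05], 0], [[0, 0, 0.02], 0], [[0, 0, 0], 0]]' | python3 -m jog
echo '[[[0, -0.03, 0], 0], [[0, -0.025, 0], 0], [[0, -0.025, 0], 0], [[0, -0.025, 0], 0]]' | python3 -m jog
```

```text
time: 12.35
tool_pos: [0.7308, 0.2345, 0.18]
tcp_rot: [2.28, 2.156, 0.011]
wrist_force: [1.9, -0.6, 0.5]
width: -0.0
grip_force: 0.0
time: 12.72
tool_pos: [0.7245, 0.2338, 0.1043]
tcp_rot: [-2.28, -2.158, 0.007]
wrist_force: [0.1, -0.1, -0.3]
width: 0.002
grip_force: 0.0
time: 13.22
tool_pos: [0.625, 0.2412, 0.1127]
tcp_rot: [2.278, 2.156, 0.015]
wrist_force: [2.5, -0.5, 3.0]
width: -0.001
grip_force: 1.6
```

```bash
echo '[[[0, -0.025, 0], 0], [[0, -0.025, 0], 0], [[0, -0.025, 0], 0], [[0, -0.025, 0], 0]]' | python3 -m jog
echo '[[[0, -0.02, 0.01], 0], [[0, 0, 0.02], 0], [[0, 0, 0.01], 0], [[0, 0, 0], 0]]' | python3 -m jog
python3 look.py w7.png lid_edge latch_left_tip latch_right_tip
```

```text
time: 13.72
tool_pos: [0.5231, 0.2466, 0.1109]
tcp_rot: [2.28, 2.158, 0.009]
wrist_force: [-0.1, -0.2, -1.2]
width: 0.003
grip_force: 0.0
time: 14.22
tool_pos: [0.489, 0.2483, 0.0651]
tcp_rot: [-2.271, -2.145, 0.027]
wrist_force: [-29.9, 11.2, 6.0]
width: -0.002
grip_force: 15.1
latch_left_tip [125.3 243. ] 0.61 [0.4492 0.3125 0.026 ]
latch_right_tip [267.4 413.1] 0.61 [0.5409 0.2237 0.026 ]
14.425 [0.4892 0.2483 0.0655] [-2.2714 -2.1452  0.027 ] [0.4177 0.2024 2.0105 0.0129 0.9507 0.4673] [-30.1988  11.098    4.666 ] [ 1.8745  5.1143 -0.0218]
```

```bash
echo '[[[0, 0, -0.04], 0], [[0, -0.03, -0.06], 0], [[0, -0.02, -0.06], 0], [[0, 0, 0], 0]]' | python3 -m jog
python3 - <<'E'
from h import *
np.set_printoptions(precision=4,suppress=True)
i=bot.camera_info("wrist");im=snap("wrist","w8.png");s=snap("scene")
R={}
for c in("wrist","scene"):
  for t in("lid_edge","latch_left_tip","latch_right_tip"):
    r=bot.spot_point(c,t)
    if r:R[c,t]=ray(c,r[0]["pixel"]);print(c,t,r[0]["pixel"],r[0]["conf"],atz(R[c,t],.06))
for t in("lid_edge","latch_left_tip","latch_right_tip"):
  if("wrist",t)in R and("scene",t)in R:print(t,*tri([R["wrist",t],R["scene",t]]))
w=cv2.imread("pics/w8.png");c=cv2.resize(cv2.cvtColor(s,cv2.COLOR_RGB2BGR)[80:240,260:516],(640,400))
cv2.imwrite("pics/m8.png",cv2.resize(np.vstack([w,c]),(480,600)))
print(bot.read_state()["tool_pos"])
E
```

```text
time: 14.92
tool_pos: [0.4579, 0.2519, 0.2326]
tcp_rot: [2.277, 2.157, 0.027]
wrist_force: [0.5, -0.5, -0.1]
width: -0.0
grip_force: 0.0
wrist lid_edge [213.5, 355.5] 0.93 [0.485  0.2149 0.06  ]
wrist latch_left_tip [109.1, 315.3] 0.92 [0.4511 0.3139 0.06  ]
scene lid_edge [142.6, 362.6] 0.58 [0.5052 0.2063 0.06  ]
scene latch_left_tip [169.4, 376.8] 0.17 [0.5893 0.165  0.06  ]
scene latch_right_tip [148.3, 320.7] 0.73 [0.4539 0.1208 0.06  ]
lid_edge [0.4907 0.2141 0.0481] [np.float64(0.00577570354926107), np.float64(0.0057757035492610465)]
latch_left_tip [ 0.4563  0.3121 -0.1277] [np.float64(0.011298527810518561), np.float64(0.011298527810518747)]
[0.4534 0.2488 0.221 ]
```

View pics/m8.png

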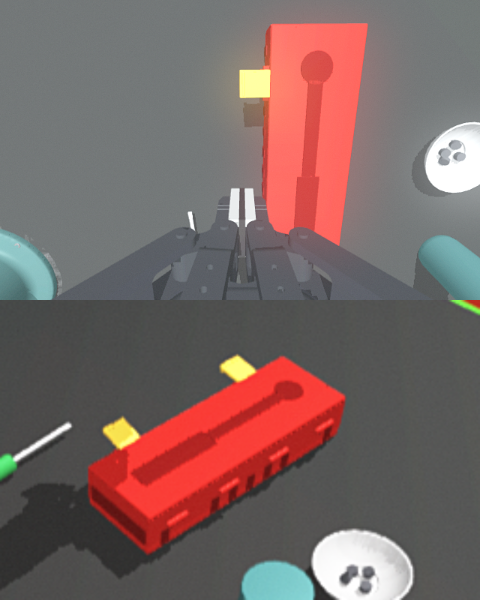

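The lid looks shut, and both latches stick out, the left one at about (255,83) in the wrist half. I'll press the lid down once to be sure.

```bash
echo '[[[-0.02, 0.055, 0.04], 0], [[0, 0, 0.06], 0], [[0, 0, 0.04], 0], [[0, 0, 0.01], 0], [[0, 0, 0], 0]]' | python3 -m jog
echo '[[[0, 0, 0.004], 0], [[0, 0, 0.004], 0], [[0, 0, 0], 0]]' | python3 -m jog
python3 -c "
from h import *
from scipy.spatial.transform import Rotation as R
s=bot.read_state();T=R.from_rotvec(s['tcp_rot']).as_matrix();print(s['tool_pos'],T)"
```

```text
time: 15.95
tool_pos: [0.5012, 0.2288, 0.0767]
tcp_rot: [-2.281, -2.159, 0.002]
wrist_force: [0.8, 0.4, -0.2]
width: -0.0
grip_force: 0.0
time: 16.32
tool_pos: [0.5017, 0.2292, 0.0699]
tcp_rot: [2.281, 2.159, 0.002]
wrist_force: [0.4, 0.0, -0.2]
width: -0.003
grip_force: 0.0
[0.50169302 0.22917282 0.06991344] [[ 5.47775612e-02  9.98497996e-01  1.08195844e-03]
 [ 9.98498464e-01 -5.47780494e-02  4.26855268e-04]
 [ 4.85481702e-04  1.05695175e-03 -9.99999324e-01]]
```

```bash
echo '[[[0, 0, 0.003], 0], [[0, 0, 0.003], 0], [[0, 0, 0.002], 0], [[0, 0, 0], 0]]' | python3 -m jog
```

```text
time: 16.82
tool_pos: [0.5017, 0.2291, 0.0639]
tcp_rot: [2.282, 2.16, -0.0]
wrist_force: [-6.3, -2.6, 17.4]
width: 0.002
grip_force: 8.9
```

```bash
echo '[[[0, 0, -0.05], 0], [[0.04, -0.021, 0], 0], [[0.041, -0.021, 0], 0], [[0, 0, 0.02], 0], [[0, 0, 0], 0]]' | python3 -m jog
echo '[[[0, 0, 0.015], 0], [[0, 0, 0.015], 0], [[0, 0, 0.015], 0], [[0, 0, 0.015], 0], [[0, 0, 0], 0]]' | python3 -m jog
```

```text
time: 17.45
tool_pos: [0.4621, 0.3117, 0.0895]
tcp_rot: [-2.28, -2.16, 0.006]
wrist_force: [-0.4, -1.1, -0.2]
width: 0.0
grip_force: 0.0
time: 18.08
tool_pos: [0.4627, 0.3111, 0.0291]
tcp_rot: [-2.281, -2.159, 0.005]
wrist_force: [-0.6, 0.2, -0.2]
width: 0.001
grip_force: 0.0
```

```bash
echo '[[[0, 0.004, 0.004], 0], [[0, 0.003, 0], 0], [[0, 0.003, 0], 0], [[0, 0, 0], 0]]' | python3 -m jog
echo '[[[0, 0.002, 0], 0], [[0, 0.002, 0], 0], [[0, 0, 0], 0]]' | python3 -m jog
```

```text
time: 18.58
tool_pos: [0.4684, 0.3112, 0.0255]
tcp_rot: [-2.278, -2.154, 0.014]
wrist_force: [-15.2, 4.5, 0.8]
width: -0.001
grip_force: 7.6
time: 18.95
tool_pos: [0.4684, 0.3111, 0.0247]
tcp_rot: [-2.276, -2.151, 0.024]
wrist_force: [-25.0, 7.4, 5.7]
width: 0.002
grip_force: 12.8
```

```bash
echo '[[[0, -0.016, 0], 0], [[0, 0, -0.05], 0], [[0, 0, -0.04], 0], [[-0.05, 0.0008, 0], 0], [[-0.05, 0.0008, 0], 0]]' | python3 -m jog
echo '[[[-0.05, 0.0008, 0], 0], [[-0.05, 0.0008, 0], 0], [[0, 0, 0.025], 0], [[0, 0, 0], 0]]' | python3 -m jog
```

```text
time: 19.58
tool_pos: [0.4604, 0.2121, 0.1197]
tcp_rot: [2.277, 2.159, 0.009]
wrist_force: [-0.0, -0.1, 0.3]
width: -0.001
grip_force: 0.0
time: 20.08
tool_pos: [0.4538, 0.1113, 0.0918]
tcp_rot: [2.283, 2.158, -0.001]
wrist_force: [0.1, -0.8, 0.4]
width: 0.002
grip_force: 0.0
```

```bash
echo '[[[0, 0, 0.015], 0], [[0, 0, 0.015], 0], [[0, 0, 0.015], 0], [[0, 0, 0.015], 0], [[0, 0, 0], 0]]' | python3 -m jog
echo '[[[0, 0.004, 0.005], 0], [[0, 0.003, 0], 0], [[0, 0.003, 0], 0], [[0, 0, 0], 0]]' | python3 -m jog
```

```text
time: 20.7
tool_pos: [0.4527, 0.1122, 0.0303]
tcp_rot: [-2.28, -2.159, 0.004]
wrist_force: [-0.6, -0.1, -0.3]
width: 0.001
grip_force: 0.0
time: 21.2
tool_pos: [0.4588, 0.1119, 0.0253]
tcp_rot: [-2.277, -2.153, 0.013]
wrist_force: [-11.5, 4.2, 0.4]
width: 0.0
grip_force: 6.0
```

```bash
echo '[[[0, 0.003, 0], 0], [[0, 0.003, 0], 0], [[0, 0, 0], 0]]' | python3 -m jog
echo '[[[0, -0.025, 0], 0], [[0, -0.01, -0.05], 0], [[0, -0.03, -0.06], 0], [[0.04, 0, -0.03], 0], [[0.04, 0, 0], 0]]' | python3 -m jog
echo '[[[0.04, 0, 0], 0], [[0, 0, 0], 0]]' | python3 -m jog
python3 - <<'E'
from h import *
w=snap("wrist","w9.png");s=snap("scene")
c=cv2.resize(cv2.cvtColor(s,cv2.COLOR_RGB2BGR)[80:240,260:516],(640,400))
cv2.imwrite("pics/m9.png",cv2.resize(np.vstack([cv2.imread("pics/w9.png"),c]),(480,600)))
np.set_printoptions(precision=4,suppress=True)
for t in("latch_left_tip","latch_right_tip","lid_edge"):
    for cam in("wrist","scene"):
        r=bot.spot_point(cam,t)
        if r:print(cam,t,r[0]["pixel"],round(r[0]["conf"],2),atz(ray(cam,r[0]["pixel"]),.018))
print(bot.read_state()["tool_pos"])
E
```

```text
time: 21.58
tool_pos: [0.4588, 0.1118, 0.0247]
tcp_rot: [-2.272, -2.147, 0.027]
wrist_force: [-28.4, 6.5, 15.9]
width: 0.001
grip_force: 14.4
time: 22.2
tool_pos: [0.4158, 0.1969, 0.1686]
tcp_rot: [2.279, 2.155, 0.018]
wrist_force: [-0.0, 0.2, -0.6]
width: 0.002
grip_force: 0.0
time: 22.45
tool_pos: [0.4154, 0.2373, 0.1646]
tcp_rot: [2.277, 2.162, 0.007]
wrist_force: [0.1, 0.3, 0.2]
width: -0.001
grip_force: 0.0
wrist latch_left_tip [87.6, 398.5] 0.78 [0.48   0.3129 0.018 ]
scene latch_left_tip [129.7, 387.0] 0.57 [0.4798 0.3238 0.018 ]
wrist latch_right_tip [297.0, 389.0] 0.62 [0.4731 0.1163 0.018 ]
scene latch_right_tip [165.9, 326.5] 0.35 [0.4739 0.121  0.018 ]
wrist lid_edge [219.1, 419.6] 0.66 [0.5004 0.1973 0.018 ]
scene lid_edge [142.4, 361.0] 0.75 [0.4697 0.2405 0.018 ]
[0.4139 0.234  0.1631]
```

View pics/m9.png

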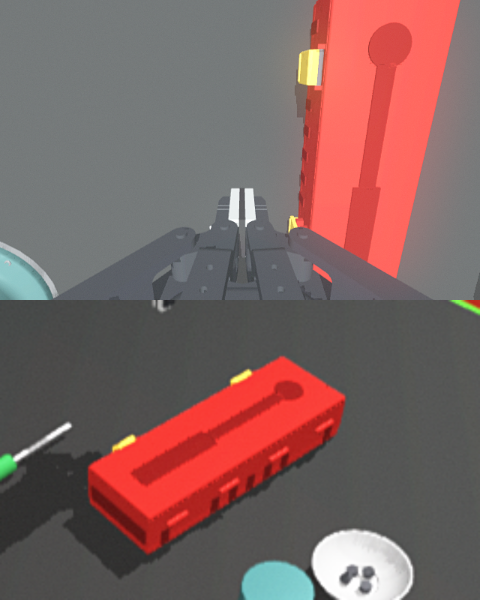

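Both latches look folded, at (310,67) and (293,225) in the wrist half. The left one stopped 1–2 mm further out than the right, so I'll press it again, harder.

```bash
echo '[[[0.04, 0.018, 0.03], 0], [[0.04, 0.018, 0.03], 0], [[0, 0, 0.06], 0], [[0, 0, 0.02], 0], [[0, 0, 0], 0]]' | python3 -m jog
echo '[[[0, 0.008, 0], 0], [[0, 0.007, 0], 0], [[0, 0.004, 0], 0], [[0, 0.004, 0], 0], [[0, 0, 0], 0]]' | python3 -m jog
```

```text
time: 23.48
tool_pos: [0.4523, 0.3111, 0.0207]
tcp_rot: [-2.282, -2.158, 0.008]
wrist_force: [-0.3, 0.3, -0.0]
width: 0.0
grip_force: 0.0
time: 24.1
tool_pos: [0.4686, 0.3125, 0.0248]
tcp_rot: [-2.276, -2.149, 0.019]
wrist_force: [-32.0, 6.0, 24.0]
width: -0.001
grip_force: 16.6
```

```bash
echo '[[[0, -0.03, 0], 0], [[0, -0.03, -0.05], 0], [[-0.03, -0.03, -0.06], 0], [[-0.05, 0, -0.03], 0], [[0, 0, 0], 0]]' | python3 -m jog
python3 - <<'E'
from h import *
np.set_printoptions(precision=4,suppress=True)
snap("wrist","w10.png");snap("top")
i=bot.camera_info("wrist")
o=np.array([.5446,.2072]);c,s=np.cos(-.0568),np.sin(-.0568)
for n,y in(("left",.1),("right",-.1)):
    for xx,z in((-.0695,.018),(-.0645,.018),(-.0695,.052)):
        p=o+xx*np.array([c,s])+y*np.array([-s,c]);print(n,xx,z,proj("wrist",[*p,z]))
for t in("latch_left","latch_right"):
    r=bot.regions_of("wrist",t)
    for q in r[:2]:print(t,q["conf"],q["box"])
im=cv2.imread("pics/w10.png");cv2.imwrite("pics/c10.png",cv2.resize(im[0:400,320:640],(480,600)))
E
```

```text
time: 24.72
tool_pos: [0.3904, 0.2402, 0.1593]
tcp_rot: [2.282, 2.155, 0.015]
wrist_force: [1.3, 0.0, 0.1]
width: -0.003
grip_force: 0.0
left -0.0695 0.018 [432.2826  97.271 ]
left -0.0645 0.018 [438.5472  97.2729]
left -0.0695 0.052 [447.6024  97.8466]
right -0.0695 0.018 [411.6793 311.0456]
right -0.0645 0.018 [416.7754 311.0313]
right -0.0695 0.052 [421.586  334.7479]
latch_left 0.63 [425.5, 68.1, 469.2, 118.7]
latch_right 0.73 [412.2, 292.9, 432.7, 315.3]
latch_right 0.23 [411.1, 0.0, 640.0, 387.1]
```

View pics/c10.png

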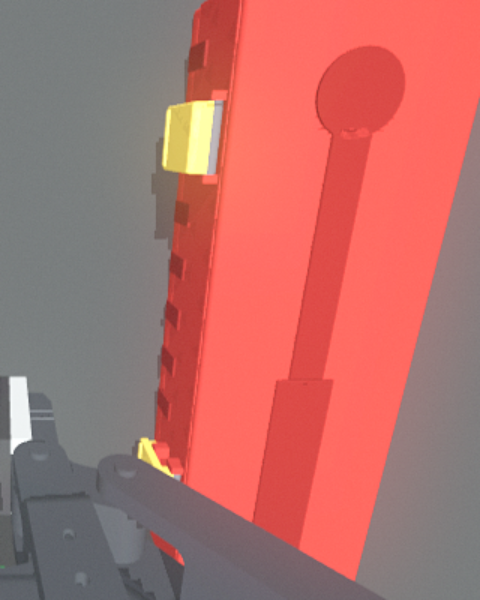

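```bash
python3 - <<'E'
from h import *
np.set_printoptions(precision=1,suppress=True)
im=cv2.imread("pics/w10.png")
o=np.array([.5446,.2072]);c,s=np.cos(-.0568),np.sin(-.0568)
P=lambda x,y,z:proj("wrist",[*(o+x*np.array([c,s])+y*np.array([-s,c])),z])
hsv=cv2.cvtColor(im,cv2.COLOR_BGR2HSV);Y=cv2.inRange(hsv,(20,80,80),(40,255,255))
n,l,st,ce=cv2.connectedComponentsWithStats(Y)
for k in range(1,n):
    if st[k][4]>30:print("yellow",st[k])
for r in(75,85,97,110):
    xs=np.where(Y[r])[0];print(r,xs.min(),xs.max())
# predicted outer-face outline of folded left latch
for y in(.116,.084):print("left plate corners",P(-.0695,y,.018),P(-.0695,y,.052),P(-.0645,y,.018))
for y in(-.084,-.1):print("right",P(-.0695,y,.018),P(-.0695,y,.052))
for y in(.15,.12,.05,0,-.05):
    print("lid edge",y,P(-.055,y,.064),"case foot",P(-.055,y,0))
d=im.copy()
for y in np.arange(-.1,.166,.005):
    for z,col in((.064,(255,255,255)),(0,(255,0,0))):
        cv2.circle(d,tuple(int(v) for v in P(-.055,y,z)),0,col,-1)
for a in(.0,.1,.2):
    for y in(.116,.1,.084,-.084,-.1):
        t=np.array([-.058-.0115*np.cos(a)-.034*np.sin(a),.052-.034*np.cos(a)+.0115*np.sin(a)])
        u=P(t[0],y,t[1]);print(a,y,u)
        if a==0:cv2.circle(d,tuple(int(v) for v in u),1,(255,0,255),-1)
crop=np.hstack([cv2.resize(d[40:140,400:500],(400,600*2//3)),cv2.resize(d[270:370,370:470],(400,400))])
cv2.imwrite("pics/c11.png",crop)
E
```

```text
yellow [ 428   67   35   49 1328]
yellow [412 292  24  26 230]
75 431 461
85 430 460
97 429 459
110 428 458
left plate corners [437.7  75.4] [454.  73.] [444.1  75.4]
left plate corners [433.4 117.9] [448.5 121.4] [439.6 117.9]
right [415.1 298. ] [425.5 320.9]
right [413.7 312.1] [423.8 336.2]
lid edge 0.15 [491.8  12.8] case foot [453.1  30.9]
lid edge 0.12 [484.4  65.4] case foot [448.7  71.3]
lid edge 0.05 [469.4 172.2] case foot [439.3 155.9]
lid edge 0 [460.3 237.2] case foot [433.5 209.1]
lid edge -0.05 [452.2 294.7] case foot [428.1 257.3]
0.0 0.116 [437.7  75.4]
0.0 0.1 [435.5  97. ]
0.0 0.084 [433.4 117.9]
0.0 -0.084 [415.1 298. ]
0.0 -0.1 [413.7 312.1]
0.1 0.116 [433.9  75.3]
0.1 0.1 [431.8  97.1]
0.1 0.084 [429.7 118. ]
0.1 -0.084 [412.  298.8]
0.1 -0.1 [410.6 313. ]
0.2 0.116 [430.4  75.2]
0.2 0.1 [428.3  97.1]
0.2 0.084 [426.3 118.1]
0.2 -0.084 [409.1 299.8]
0.2 -0.1 [407.8 314. ]
```

View pics/c11.png

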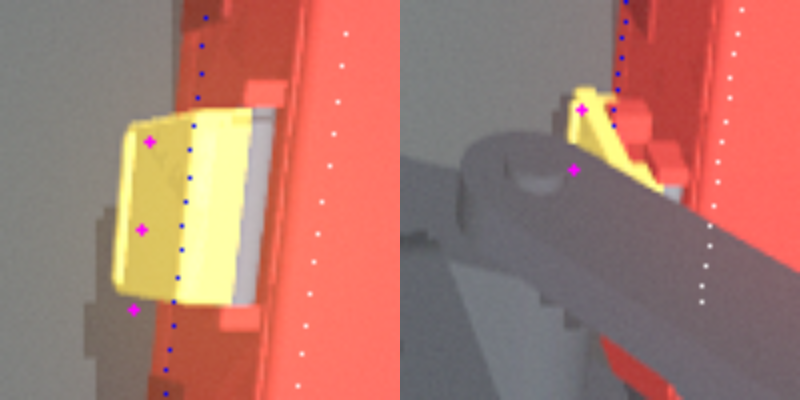

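```bash
python3 - <<'E'
from h import *
np.set_printoptions(precision=1,suppress=True)
snap("wrist","w12.png");im=cv2.imread("pics/w12.png")
o=np.array([.5446,.2072]);c,s=np.cos(-.0568),np.sin(-.0568)
P=lambda x,y,z:proj("wrist",[*(o+x*np.array([c,s])+y*np.array([-s,c])),z])
hsv=cv2.cvtColor(im,cv2.COLOR_BGR2HSV);Y=cv2.inRange(hsv,(20,80,80),(40,255,255));Rd=cv2.inRange(hsv,(0,120,60),(12,255,255))|cv2.inRange(hsv,(170,120,60),(180,255,255))
for y,z in((.1,0),(-.086,0)):
  for a in(0,.1,.2):
    u=P(-.058-.0115*np.cos(a)-.034*np.sin(a),y,.052-.034*np.cos(a)+.0115*np.sin(a));r=int(u[1]);x=np.where(Y[r])[0];print(y,a,u,"seen",x.min() if len(x) else None)
for y in(.06,.02,-.02,-.05):
    u=P(-.055,y,.0);v=P(-.055,y,.064);r=int(u[1]);r2=int(v[1]);g=im[r2,:,2].astype(int)
    print("foot",u,np.where(Rd[r])[0].min(),"lidtop",v,[k for k in range(420,520) if g[k+1]-g[k-1]>25])
print(bot.read_state()["tool_pos"])
E
```

```text
0.1 0 [436.4  96.9] seen 436
0.1 0.1 [432.7  96.9] seen 436
0.1 0.2 [429.3  97. ] seen 436
-0.086 0 [415.6 300. ] seen 417
-0.086 0.1 [412.5 300.8] seen 417
-0.086 0.2 [409.5 301.8] seen 417
foot [441.4 144.5] 443 lidtop [472.5 158.2] [441, 442, 469, 472, 473]
foot [436.5 188.5] 439 lidtop [464.8 212.4] [444, 445, 462, 465]
foot [432.  229.1] 435 lidtop [457.8 261.4] [431, 432, 433, 456, 459, 513]
foot [428.8 257.5] 432 lidtop [453.  295.1] [420, 421, 427, 428, 429, 451, 452, 455]
[0.4 0.2 0.2]
```

With the arm settled, both latch edges (436 and 417 px) match the angle-0 prediction (436.4 and 415.6 px), and the lid edge matches shut. I'm handing the job in.

```bash
python3 -c "
from workcell import bot
print(bot.finish_job())"
```

```text
the job is handed in; nothing more can be done
None
```

The torque wrench is seated in its pocket with the drive square up, the lid is fully shut, both latches are folded flat, and the job is handed in; flat matches the camera and hard-stop checks, but I had no direct reading that the latches hooked.

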